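# Unlock the stock-room key safe

### The arm

A 6-joint arm with a two-finger parallel gripper is mounted at the origin on the work surface. World frame = base frame: x ahead of the robot, y to its left, z up, the work surface at z = 0. Lengths are in mm, angles in rad, forces in N, time in s.
With the tool pointing down it reaches from about 275 to 1000 mm from the base axis. Payload 8.4 kg.
Tool frame: the origin (TCP) lies at the very end of the fingers, on their centre line; the grasp point (between the pads) lies 19 mm behind it; z points along the fingers, y is the direction in which the jaws open and shut (so a half turn about z gives the same grasp; the last joint's range is limited). The gripper opens to 85 mm and grips with 20 to 120 N. Pads are 22 mm wide; open, the fingers measure 114 mm over their backs; the gripper's body (76 mm by 85 mm) begins 54 mm behind the grasp point. The pads swing forward as they close: fully open they stand 13 mm farther back than shut.
Start: joints at [1.27, 0.353, 1.633, -0, 1.155, -0.002], TCP at [183.982, 597.309, 231.281] pointing down, gripper open.
Joint ranges: [-2.63, 2.63], [-0.92, 2.1], [0.06, 2.66], [-1.3, 4.44], [0, 2.69], [-3.02, 3.02]. Speed limits (rad/s): [2.22, 2.22, 2.79, 3.14, 3.14, 3.14].

### API

Orientations are given as [roll, pitch, yaw] about the fixed x, y, z axes, in that order (R = Rz(yaw) Ry(pitch) Rx(roll)).
In Python, from rig import sense, grab_frame, get_calibration, sign_off, boxes_of, trace gives the robot as it stands.
- The arm moves only by the tool servo_tool, never from a script. Its argument "rows" is a list of rows, each a list of 3 entries, a list of its own where there are three numbers: the finger opening in mm, from 0 to 85.4, then the shift along the tool's x, y, z in mm, then the turn, a rotation vector about the tool's x, y, z in degrees. A call has 1 to 8 rows; each row shifts and turns the commanded pose from where the row before left it, along the tool's axes as they then stand; what a row does not reach is not made up. A row lasts 1/8 s, in which the tool goes at most 62.5 mm and 10.7 degrees, less where a joint would pass 70% of its speed; a pose out of reach is approached as far as the arm can. A call is refused whole if a number of a shift passes 62.5 or a number of a turn 10.7, either way. A call with a gripper value outside its range is refused whole. The fingers move at their own pace and stop on an object; "force" is the grip in N (left out, the last holds). Time passes only in rows, so rows that do not move let the fingers close. It gives the time, the measured TCP pose, the force and the opening at its end, in the units of the state.
- sense(): the state, without advancing time (a new reading comes with each control period).
- grab_frame(name): name is "scene" or "top"; returns the picture (400x640x3 uint8, blue, green, red); there is no depth.
- get_calibration(name): a dict with "intrinsics" (3x3 intrinsics, pixels), "world_to_cam" (4x4, takes a point from world to camera coordinates). Camera axes: x right, y down, z forward; pixel columns grow to the right and rows downward; lengths in mm; the calibration is good to about 2 mm. A picture is of the moment at which its call begins. get_calibration takes no time and is no camera call.
- sign_off(): hands the job in, once; it reports no verdict.
Trained networks look in the newest picture that a camera, given by its name, has taken for a name from the list of things; names that differ only in an ending like _2 or _b are one class to them, and where a whole thing is asked for, a point or a joint stands for the part that bears it (a point fixed in the world has none). Each returns a list of dicts, best first, with "conf" (0 to 1); they miss things now and then, are a little off and sometimes report something else, mostly with a low value. They report only what shows in the picture. A call takes as long as a camera call.
- boxes_of(camera, thing): "centre" ([x, y, z] in mm, in the coordinates of the camera as it stood for that picture, good to about 4 mm: the middle of the surface that is visible of it).
- trace(camera, thing): "mask" (400x640 bool, what is visible of it).
The state is a dict: "clock": time; "qpos": joint angles; "qvel": joint speeds; "joint_efforts": joint torques, N m; "eef_pos": TCP position; "tcp_rot": TCP orientation; "contact_force": force on the tool from outside, world axes, zero at the start; "wrist_torque": the same for the moment, N m; "opening": opening from 0.0 (shut) to 1.0 (fully open).
Only numpy, scipy, OpenCV 4.12 (cv2) and the standard library are available. Lean on these libraries where they do the work, as an engineer would, in place of code of your own. Each camera call takes 0.05 s, during which the arm holds its last target. There are 200 camera calls.

### The job

Unlock the key safe lying on the parts counter: turn its dial right (clockwise) to 6 and pause, left to 8 and pause, then right again until you feel it come up against the soft stop, without forcing it. Let go of the dial and gently slide the red bolt handle all the way towards the dial; if it will not go, do not force it. Leave the stock and the boxes where they are.

Things in the scene. Friction and masses are not known exactly. Their poses are not given: they have to be found in the camera images.
- dial_knob (a point): Grip point on the dial's round aluminium knob (44 mm across, 36 mm tall, upright axis): its top is 16 mm above this point, its foot (the dial disc) 20 mm below. The knob turns with the disc. A red line on the knob's top points to mark 0.
- dial_disc (a point): Centre of the top of the black dial disc, 94 mm across, 10 mm above the safe's top. 20 evenly spaced marks near its rim, numbers 0 to 19 counted clockwise seen from above: 0 is the long red mark; 5, 10, 15 are long yellow ones; the others short white.
- dial_index (a point): Top of the small fixed yellow index block beside the disc, on the safe's front (-x) side. The number set is the mark at this block.
- dial (a joint): Dial angle, rad: number set x 0.31416 (6 = 1.885, 8 = 2.513). Grows when turned left (counter-clockwise from above). Starts between 2.65 and 3.15. Friction 0.1 N m, plus 0.15 N m per rad/s; it stays where it is left.
- buffer: Hidden rubber buffer in the safe, met when the dial is turned right somewhere between 5.3 and 3 (differs from lock to lock, not visible). Against it the dial stiffens by 6 N m/rad: 0.2 to 0.3 N m over the friction is enough, over 0.5 is forcing. Let go, the dial springs back a little and stays, and the bolt is free; over about 0.08 rad short of the buffer it is blocked. Origin: dial axis at the safe's top.
- bolt_handle (a point): Centre of the red bolt handle, an upright tab 40 mm along the safe's x, 12 mm along its y (the sliding direction), its top 17 mm above this point and 38 mm above the safe's top. At the start it is 160 mm from the dial's axis, on the safe's +y side; it slides 30 mm straight towards the dial (safe's -y). Friction 2 N. The closest other thing on the safe is more than 40 mm away.
- bolt (a joint): Bolt travel, m: 0 locked (as it starts), 0.030 fully drawn against its end stop; blocked at about 0.001 to 0.005 while the dial is wrong.
- safe: Dark steel key safe lying on its back, 260 mm (x) by 280 mm (y) by 80 mm high, fixed to the counter. Origin: centre of its underside; z up. Dial axis at x -30, y -65 mm; bolt handle at x -30, y +95 mm when locked. Front (index block side) is -x.
- fence: The hidden tongue of the bolt, inside the safe; it runs against the lock wheel when the bolt is moved with the dial wrong. Moves with the bolt; origin on the safe's top below the handle.
- bulb_box: Small white carton 55 x 85 x 45 mm standing on the back of the safe (bystander); origin centre of underside.
- plug_box: Small white carton 50 x 60 x 30 mm standing on the back of the safe behind the dial (bystander); origin centre of underside.
- pad_box: White carton 120 x 90 x 60 mm on the counter to the left (bystander).
- sensor_box: White and orange carton 70 x 110 x 70 mm on the counter to the right (bystander).
- oil_filter: Blue oil filter, 76 mm across, 90 mm tall, on the left (bystander).
- bearing_hub: Steel wheel hub, 120 mm across, 45 mm tall, on the right (bystander).
- spanner: Spanner lying on the left (bystander).

How it is judged:
By the outcome, as a careful person would: the job done as asked, in the order asked, and still so for the second after the job is handed in, with the robot touching nothing.
It also fails if it takes over 72 s, if anything falls off the work surface, if the arm or the gripper's body presses on something with over 40 N, if the wrist force passes 120 N, or if a joint passes its speed limit or range.

## Working session

There is one attempt and no reset: what is moved stays moved. The work goes in short steps, Python scripts to look and compute and a tool call to move; the robot and the scene stay as the last step left them, time stands still between calls to the robot, and variables do not carry over. Pictures are saved under pics/ and viewed, about 8 in all and at most 12, crops included, and the job is handed in when it is done.

Besides the shell and the picture viewer there is one more tool, called after ">>>" by a JSON object that holds its "method" and its "body", one argument or row to a line. servo_tool: Moves the arm, as the interface text tells. Its arguments: {"type":"object","properties":{"rows":{"type":"array","items":{"type":"array"}},"force":{"type":"number"}},"required":["rows"]}

```bash
mkdir -p pics; ls; cat > h.py <<'E'
import numpy as np, cv2
from rig import *
def cal(n):
    c=get_calibration(n); return np.array(c["intrinsics"]),np.array(c["world_to_cam"])
def c2w(n,p):
    K,T=cal(n); return (np.linalg.inv(T)@np.r_[p,1])[:3]
def px2w(n,u,v,z):
    K,T=cal(n); Ti=np.linalg.inv(T); d=Ti[:3,:3]@np.linalg.inv(K)@[u,v,1]; o=Ti[:3,3]
    return o+d*(z-o[2])/d[2]
def w2px(n,p):
    K,T=cal(n); q=K@(T@np.r_[p,1])[:3]; return q[:2]/q[2]
E
python3 - <<'E'
from h import *
for n in("scene","top"):
    cv2.imwrite(f"pics/{n}0.png",grab_frame(n))
    for t in("dial_knob","dial_disc","dial_index","bolt_handle","safe"):
        print(n,t,[(round(d["conf"],2),c2w(n,d["centre"]).round(0), w2px(n,c2w(n,d["centre"])).round(0)) for d in boxes_of(n,t)[:2]])
print(sense())
E
```

```text
pics
scene dial_knob [(0.65, array([518., -54.,  91.]), array([277., 201.]))]
scene dial_disc [(0.95, array([522., -55.,  91.]), array([277., 202.]))]
scene dial_index [(0.64, array([560.,  -1.,  76.]), array([296., 213.]))]
scene bolt_handle []
scene safe [(0.62, array([561.,   2.,  75.]), array([297., 213.]))]
top dial_knob [(0.82, array([499., -48.,  89.]), array([364., 216.]))]
top dial_disc [(0.75, array([500., -49.,  88.]), array([364., 216.]))]
top dial_index [(0.73, array([533.,   7.,  77.]), array([345., 205.]))]
top bolt_handle [(0.62, array([543., 103., 117.]), array([313., 199.])), (0.62, array([502., -51.,  90.]), array([365., 216.]))]
top safe [(0.62, array([531.,  10.,  82.]), array([344., 206.]))]
{'clock': 0.6, 'qpos': array([ 1.26957552e+00,  3.52957527e-01,  1.63341817e+00, -1.40436587e-05,
        1.15519615e+00, -2.39403821e-03]), 'qvel': array([-1.40460455e-03,  1.55383233e-03,  1.09972693e-03, -1.80514763e-05,
       -5.83932442e-04,  4.04733651e-04]), 'joint_efforts': array([-1.49184289e-04, -6.04864383e+01, -3.42305553e+01,  2.48520308e-05,
        1.22081776e-03,  5.25360193e-06]), 'eef_pos': array([183.99877821, 597.29704429, 231.29972454]), 'tcp_rot': array([3.14157188e+00, 1.28980688e-05, 2.84277155e+00]), 'contact_force': array([0.55962456, 0.84807885, 0.4046971 ]), 'wrist_torque': array([0.0108186 , 0.01182881, 0.02899434]), 'opening': 0.995424851217068}
```

```bash
python3 - <<'E'
import cv2
a=cv2.imread("pics/top0.png"); b=a[140:270,270:430]
cv2.imwrite("pics/topc.png",cv2.resize(b,None,fx=4.6,fy=4.6,interpolation=cv2.INTER_CUBIC))
E
```

```text
(no output)
```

View pics/topc.png

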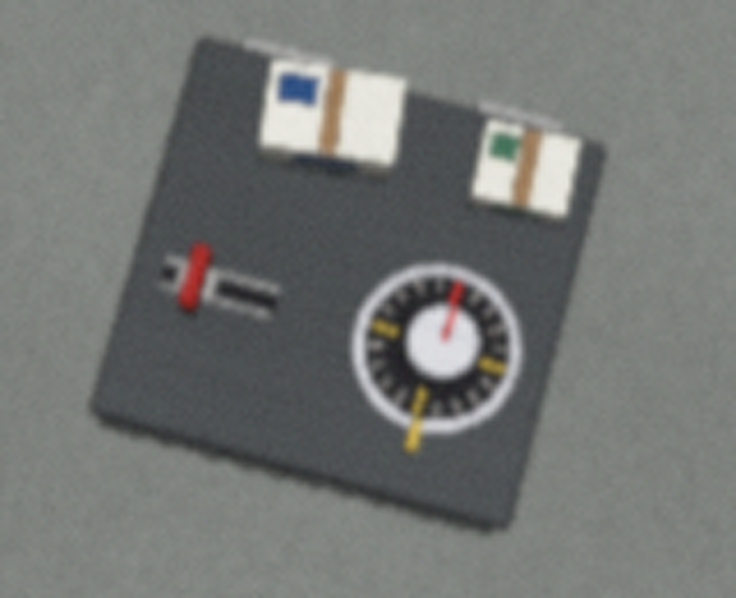

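View pics/scene0.png

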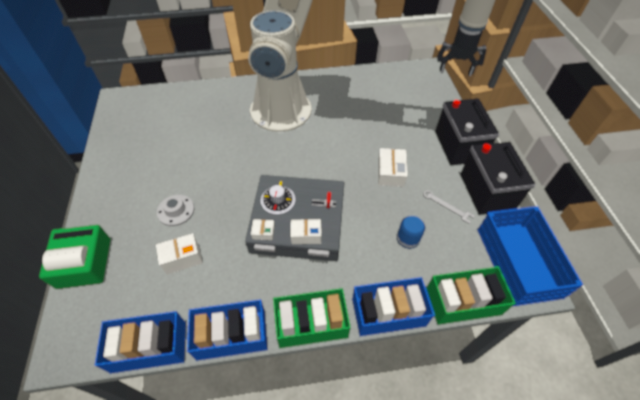

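```bash
cat >> h.py <<'E'
def safe_pose():
    f=lambda u,v,z: px2w("top",270+u/4.6,140+v/4.6,z)
    P=[f(203,40,80),f(605,145,80),f(508,522,80),f(92,408,80)]  # TL=back-left.. 
    return f,P
E
python3 - <<'E'
from h import *
f,P=safe_pose()
L=np.array([[130,140],[130,-140],[-130,-140],[-130,140]],float)
Q=[p[:2] for p in P]
L=np.vstack([L,[-30,-65],[-30,95]]); Q=np.array(Q+[f(437,348,90)[:2],f(195,277,112)[:2]])
a=L-L.mean(0); b=Q-Q.mean(0)
th=np.arctan2((a[:,0]*b[:,1]-a[:,1]*b[:,0]).sum(),(a*b).sum())
R=np.array([[np.cos(th),-np.sin(th)],[np.sin(th),np.cos(th)]]); t=Q.mean(0)-R@L.mean(0)
print("th",th,"t",t); print((L@R.T+t-Q).round(1)); 
print("dial",R@[-30,-65]+t,"knobtop px",f(443,342,126),"handle",R@[-30,95]+t)
m=f(458,285,90)-f(437,348,90); i=f(412,440,90)-f(437,348,90)
am=np.arctan2(m[1],m[0]); ai=np.arctan2(i[1],i[0]); print("dial angle",(am-ai)%6.283, "index dir",ai, th+np.pi)
E
```

```text
th -0.24670267705067822 t [547.56150223   4.54987187]
[[ 5.4  3.7]
 [ 1.6 -3.7]
 [-5.8 -2.4]
 [-3.3  3.2]
 [ 1.  -0.9]
 [ 1.   0.1]]
dial [502.59630732 -51.15588409] knobtop px [501.92809612 -50.63501761 126.        ] handle [541.66955579 103.99978372]
dial angle 3.0855652640318154 index dir 2.887890849455908 2.894889976539115
```

>>> {"method": "servo_tool", "body": {
  "rows": [
    [64, [-41, -44, 0], [0, 0, 0]],
    [64, [-41, -44, 0], [0, 0, 0]],
    [64, [-41, -44, 0], [0, 0, 0]],
    [64, [-41, -44, 0], [0, 0, 0]],
    [64, [-41, -44, 0], [0, 0, 0]],
    [64, [-41, -44, 0], [0, 0, 0]],
    [64, [-41, -44, 0], [0, 0, 0]],
    [64, [-41, -44, 0], [0, 0, 0]]
  ],
  "force": 40
}}

```text
clock: 1.6
eef_pos: [394.6, 162.7, 231.7]
tcp_rot: [3.141, 0.001, 2.843]
contact_force: [1.1, 1.7, 0.3]
opening: 0.749
```

>>> {"method": "servo_tool", "body": {
  "rows": [
    [64, [-41, -44, 0], [0, 0, 0]],
    [64, [-41, -44, 0], [0, 0, 0]],
    [64, [-41, -44, 0], [0, 0, 0]],
    [64, [-41, -44, 0], [0, 0, 0]],
    [64, [0, 0, 25], [0, 0, 8]],
    [64, [0, 0, 25], [0, 0, 8]],
    [64, [0, 0, 0], [0, 0, 0]]
  ]
}}

```text
clock: 2.48
eef_pos: [497.5, -52.2, 179.9]
tcp_rot: [-3.14, -0.003, 2.564]
contact_force: [-0.0, 0.2, -0.2]
opening: 0.746
```

```bash
python3 - <<'E'
from h import *
a=cv2.imread("pics/top0.png").astype(int)
s=a[195:240,340:390]; w=np.clip(s[...,2]-np.maximum(s[...,0],s[...,1])-25,0,None)
v,u=np.nonzero(w); ww=w[v,u]
P=np.array([px2w("top",x+340,y+195,90 if True else 0)[:2] for x,y in zip(u,v)])
print(len(u),list(zip(u+340,v+195,ww)))
s=sense(); print(s["clock"],s["eef_pos"],s["tcp_rot"],s["qpos"],s["contact_force"],s["wrist_torque"],s["opening"])
E
```

```text
37 [(np.int64(368), np.int64(201), np.int64(8)), (np.int64(369), np.int64(201), np.int64(41)), (np.int64(370), np.int64(201), np.int64(14)), (np.int64(368), np.int64(202), np.int64(38)), (np.int64(369), np.int64(202), np.int64(80)), (np.int64(370), np.int64(202), np.int64(41)), (np.int64(367), np.int64(203), np.int64(3)), (np.int64(368), np.int64(203), np.int64(57)), (np.int64(369), np.int64(203), np.int64(78)), (np.int64(370), np.int64(203), np.int64(40)), (np.int64(367), np.int64(204), np.int64(22)), (np.int64(368), np.int64(204), np.int64(77)), (np.int64(369), np.int64(204), np.int64(70)), (np.int64(370), np.int64(204), np.int64(19)), (np.int64(367), np.int64(205), np.int64(18)), (np.int64(368), np.int64(205), np.int64(74)), (np.int64(369), np.int64(205), np.int64(55)), (np.int64(370), np.int64(205), np.int64(2)), (np.int64(368), np.int64(206), np.int64(45)), (np.int64(369), np.int64(206), np.int64(27)), (np.int64(367), np.int64(207), np.int64(1)), (np.int64(368), np.int64(207), np.int64(38)), (np.int64(369), np.int64(207), np.int64(17)), (np.int64(367), np.int64(208), np.int64(17
[... 189 characters left out ...]
p.int64(367), np.int64(210), np.int64(42)), (np.int64(368), np.int64(210), np.int64(19)), (np.int64(366), np.int64(211), np.int64(20)), (np.int64(367), np.int64(211), np.int64(45)), (np.int64(368), np.int64(211), np.int64(3)), (np.int64(366), np.int64(212), np.int64(33)), (np.int64(367), np.int64(212), np.int64(31)), (np.int64(366), np.int64(213), np.int64(21)), (np.int64(367), np.int64(213), np.int64(9))]
2.475 [497.45411857 -52.20115795 179.89284467] [-3.14002680e+00 -3.10513879e-03  2.56405670e+00] [-1.07559807e-01  2.21666624e-01  1.94440329e+00  1.22016209e-05
  9.79000330e-01 -1.10082944e+00] [-0.02476301  0.20005982 -0.23557547] [-0.02648993  0.04108705  0.02862614] 0.7459950475430458
```

>>> {"method": "servo_tool", "body": {
  "rows": [
    [64, [-2.9, 3.9, 20], [0, 0, 0]],
    [64, [0, 0, 25], [0, 0, 0]],
    [64, [0, 0, 20], [0, 0, 0]],
    [64, [0, 0, 10], [0, 0, 0]],
    [64, [0, 0, 8], [0, 0, 0]],
    [64, [0, 0, 0], [0, 0, 0]]
  ]
}}

```text
clock: 3.22
eef_pos: [503.4, -50.4, 98.4]
tcp_rot: [-3.142, 0.0, 2.564]
contact_force: [-0.6, -0.3, -0.4]
opening: 0.751
```

>>> {"method": "servo_tool", "body": {
  "rows": [
    [52, [0, 0, 0], [0, 0, 0]],
    [48, [0, 0, 0], [0, 0, 0]],
    [46, [0, 0, 0], [0, 0, 0]],
    [44, [0, 0, 0], [0, 0, 0]]
  ],
  "force": 25
}}

```text
clock: 3.72
eef_pos: [503.3, -50.5, 98.4]
tcp_rot: [-3.142, 0.0, 2.564]
contact_force: [0.1, -0.3, -0.9]
opening: 0.515
```

```bash
cat > s.py <<'E'
from h import *
s=sense(); print(s["clock"],s["eef_pos"].round(1),s["tcp_rot"].round(4),"q6",s["qpos"][5].round(3),"F",s["contact_force"].round(2),"T",s["wrist_torque"].round(3),"op",round(s["opening"]*85.4,1))
E
python3 s.py; python3 - <<'E'
from h import *
a=grab_frame("top")[170:260,320:410]
cv2.imwrite("pics/c1.png",cv2.resize(a,None,fx=6,fy=6,interpolation=cv2.INTER_CUBIC))
E
```

```text
3.725 [503.3 -50.5  98.4] [-3.1415e+00  2.0000e-04  2.5636e+00] q6 -1.096 F [ 0.15 -0.35 -0.91] T [-0.068  0.087 -0.013] op 44.0
```

View pics/c1.png

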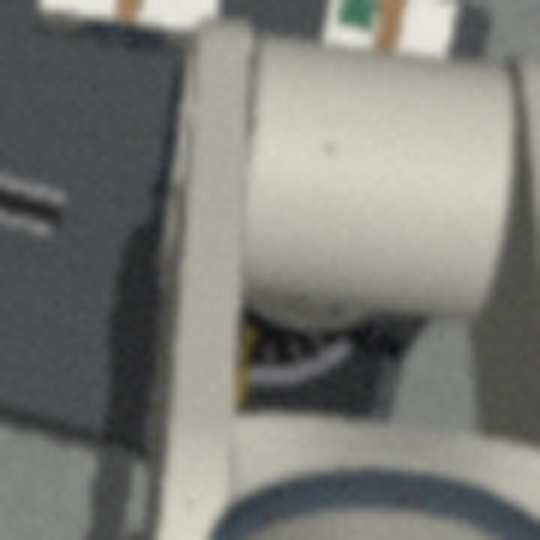

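The arm hides most of the disc from the top camera; only the index (about crop 245,370) and a bit of the white rim show. I'll close the fingers with some squeeze and watch forces.

>>> {"method": "servo_tool", "body": {
  "rows": [
    [40, [0, 0, 0], [0, 0, 0]],
    [36, [0, 0, 0], [0, 0, 0]],
    [34, [0, 0, 0], [0, 0, 0]]
  ],
  "force": 40
}}

```text
clock: 4.15
eef_pos: [503.4, -50.5, 98.6]
tcp_rot: [-3.142, 0.0, 2.564]
contact_force: [-1.3, -1.4, 5.2]
opening: 0.502
```

```bash
python3 s.py
```

```text
4.15 [503.4 -50.5  98.6] [-3.1415e+00  2.0000e-04  2.5637e+00] q6 -1.096 F [-1.28 -1.4   5.22] T [-0.159  0.31   0.049] op 42.8
```

>>> {"method": "servo_tool", "body": {
  "rows": [
    [34, [0, 0, 0], [0, 0, 3]],
    [34, [0, 0, 0], [0, 0, 5]],
    [34, [0, 0, 0], [0, 0, 5]],
    [34, [0, 0, 0], [0, 0, 5]],
    [34, [0, 0, 0], [0, 0, 5]],
    [34, [0, 0, 0], [0, 0, 5]],
    [34, [0, 0, 0], [0, 0, 5]],
    [34, [0, 0, 0], [0, 0, 2]]
  ]
}}

```text
clock: 5.15
eef_pos: [504.5, -49.7, 98.7]
tcp_rot: [3.139, -0.0, 1.951]
contact_force: [2.9, 6.1, 0.9]
opening: 0.502
```

```bash
python3 s.py;  python3 - <<'E'
from h import *
a=grab_frame("scene")[165:250,230:360]
cv2.imwrite("pics/c2.png",cv2.resize(a,None,fx=6,fy=6,interpolation=cv2.INTER_CUBIC))
E
```

```text
5.15 [504.5 -49.7  98.7] [ 3.1392e+00 -2.0000e-04  1.9506e+00] q6 -0.483 F [2.88 6.14 0.89] T [ 0.86  -0.298  0.179] op 42.9
```

View pics/c2.png

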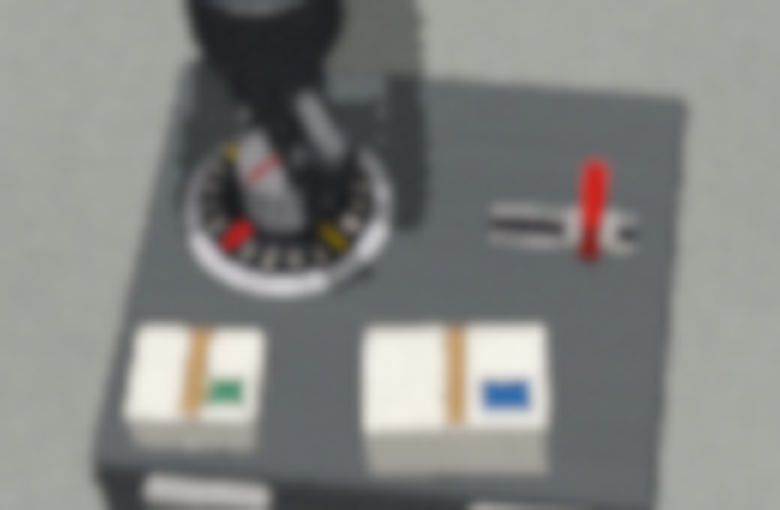

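The scene camera shows the red 0 mark at crop (236,236) and the yellow marks (332,236), (232,152). I can measure the dial from that camera.

```bash
cat > dial.py <<'E'
from h import *
import sys
def marks(a):
    hsv=cv2.cvtColor(a,cv2.COLOR_BGR2HSV).astype(int); out=[]
    H,S,V=hsv[...,0],hsv[...,1],hsv[...,2]
    for nm,m in(("red",((H<8)|(H>172))&(S>120)),("yel",(H>17)&(H<32)&(S>110))):
        mm=np.zeros(m.shape,np.uint8); mm[180:225,255:305]=m[180:225,255:305]
        n,l,st,c=cv2.connectedComponentsWithStats(mm)
        for k in range(1,n):
            if st[k,4]<4: continue
            v,u=np.nonzero(l==k); w=S[v,u].astype(float)-80
            p=px2w("scene",(u*w).sum()/w.sum(),(v*w).sum()/w.sum(),90)
            d=p[:2]-[502.5,-51]; al=np.arctan2(d[1],d[0])
            out.append((nm,st[k,4],d.round(1),"r",np.hypot(*d).round(1),"ang",((al-2.895)%6.2832).round(3)))
    return out
for x in marks(cv2.imread(sys.argv[1]) if len(sys.argv)>1 else grab_frame("scene")): print(*x)
E
python3 dial.py pics/scene0.png; echo; python3 dial.py
```

```text
red 20 [ 35.9 -13.1] r 38.2 ang 3.037
yel 11 [-54.9  12.7] r 56.4 ang 0.019
yel 13 [ -8.4 -35.4] r 36.4 ang 1.583
yel 18 [12.3 30.2] r 32.6 ang 4.573

red 19 [ 21.1 -29.2] r 36.0 ang 2.444
yel 16 [30.2 18.4] r 35.3 ang 3.936
```

>>> {"method": "servo_tool", "body": {
  "rows": [
    [34, [0, 0, 0], [0, 0, 4]],
    [34, [0, 0, 0], [0, 0, 5]],
    [34, [0, 0, 0], [0, 0, 5]],
    [34, [0, 0, 0], [0, 0, 5]],
    [34, [0, 0, 0], [0, 0, 5]],
    [34, [0, 0, 0], [0, 0, 5]],
    [34, [0, 0, 0], [0, 0, 4]],
    [34, [0, 0, 0], [0, 0, 0.5]]
  ]
}}

```text
clock: 6.25
eef_pos: [505.8, -49.5, 98.7]
tcp_rot: [3.137, -0.002, 1.366]
contact_force: [9.0, 6.5, -4.3]
opening: 0.501
```

>>> {"method": "servo_tool", "body": {
  "rows": [
    [34, [0, 0, 0], [0, 0, 0]],
    [34, [0, 0, 0], [0, 0, 0]],
    [34, [0, 0, 0], [0, 0, 0]],
    [34, [0, 0, 0], [0, 0, 0]]
  ]
}}

```text
clock: 6.75
eef_pos: [505.9, -49.5, 98.7]
tcp_rot: [3.137, -0.002, 1.367]
contact_force: [8.5, 6.5, -5.0]
opening: 0.505
```

```bash
python3 s.py; python3 dial.py
```

```text
6.75 [505.9 -49.5  98.7] [ 3.1371e+00 -2.3000e-03  1.3672e+00] q6 0.1 F [ 8.49  6.54 -4.96] T [ 1.149 -0.916 -0.011] op 43.1
red 14 [  3.7 -36.8] r 37.0 ang 1.918
yel 15 [ 0.6 31.5] r 31.5 ang 4.941
yel 14 [38.7 -0.3] r 38.7 ang 3.381
```

>>> {"method": "servo_tool", "body": {
  "rows": [
    [34, [0, 0, 0], [0, 0, 0]],
    [34, [0, 0, 0], [0, 0, 0]],
    [34, [0, 0, 0], [0, 0, 0]],
    [34, [0, 0, 0], [0, 0, 0]]
  ]
}}

```text
clock: 7.3
eef_pos: [505.8, -49.5, 98.7]
tcp_rot: [3.137, -0.002, 1.367]
contact_force: [9.7, 7.5, -5.5]
opening: 0.502
```

>>> {"method": "servo_tool", "body": {
  "rows": [
    [34, [0, 0, 0], [0, 0, -4]],
    [34, [0, 0, 0], [0, 0, -5]],
    [34, [0, 0, 0], [0, 0, -6]],
    [34, [0, 0, 0], [0, 0, -6]],
    [34, [0, 0, 0], [0, 0, -6]],
    [34, [0, 0, 0], [0, 0, -5]],
    [34, [0, 0, 0], [0, 0, -4]],
    [34, [0, 0, 0], [0, 0, 0]]
  ]
}}

```text
clock: 8.3
eef_pos: [504.4, -49.7, 98.7]
tcp_rot: [3.139, -0.0, 1.997]
contact_force: [2.9, 5.2, 1.0]
opening: 0.503
```

>>> {"method": "servo_tool", "body": {
  "rows": [
    [34, [0, 0, 0], [0, 0, 0]],
    [34, [0, 0, 0], [0, 0, 0]],
    [34, [0, 0, 0], [0, 0, 0]],
    [34, [0, 0, 0], [0, 0, 0]],
    [34, [0, 0, 0], [0, 0, 0]],
    [34, [0, 0, 0], [0, 0, 0]],
    [34, [0, 0, 0], [0, 0, 0]]
  ]
}}

```text
clock: 9.18
eef_pos: [504.4, -49.7, 98.6]
tcp_rot: [3.139, -0.0, 1.996]
contact_force: [2.6, 5.3, 1.7]
opening: 0.498
```

```bash
python3 s.py; python3 dial.py
```

```text
9.175 [504.4 -49.7  98.6] [ 3.1394e+00 -1.0000e-04  1.9961e+00] q6 -0.528 F [2.59 5.35 1.71] T [ 0.754 -0.248  0.174] op 42.6
red 20 [ 23.8 -29.2] r 37.7 ang 2.5
yel 17 [28.1 19.6] r 34.3 ang 3.996
```

>>> {"method": "servo_tool", "body": {
  "rows": [
    [34, [0, 0, 0], [0, 0, 4]],
    [34, [0, 0, 0], [0, 0, 6]],
    [34, [0, 0, 0], [0, 0, 6]],
    [34, [0, 0, 0], [0, 0, 6]],
    [34, [0, 0, 0], [0, 0, 5]],
    [34, [0, 0, 0], [0, 0, 4]],
    [34, [0, 0, 0], [0, 0, 3]]
  ]
}}

```text
clock: 10.1
eef_pos: [505.8, -49.5, 98.7]
tcp_rot: [3.137, -0.002, 1.401]
contact_force: [9.1, 7.1, -4.6]
opening: 0.501
```

```bash
python3 s.py
```

```text
10.1 [505.8 -49.5  98.7] [ 3.1372e+00 -2.0000e-03  1.4006e+00] q6 0.067 F [ 9.12  7.15 -4.63] T [ 1.224 -0.953  0.251] op 42.8
```

>>> {"method": "servo_tool", "body": {
  "rows": [
    [34, [0, 0, 0], [0, 0, 1]],
    [34, [0, 0, 0], [0, 0, 1]],
    [34, [0, 0, 0], [0, 0, 1]]
  ]
}}

```text
clock: 10.48
eef_pos: [505.9, -49.6, 98.7]
tcp_rot: [3.137, -0.002, 1.35]
contact_force: [9.2, 6.6, -5.3]
opening: 0.502
```

```bash
python3 s.py
```

```text
10.475 [505.9 -49.6  98.7] [ 3.1371e+00 -2.3000e-03  1.3495e+00] q6 0.118 F [ 9.15  6.6  -5.3 ] T [ 1.143 -1.008  0.154] op 42.9
```

>>> {"method": "servo_tool", "body": {
  "rows": [
    [34, [0, 0, 0], [0, 0, 1]],
    [34, [0, 0, 0], [0, 0, 1]],
    [34, [0, 0, 0], [0, 0, 1]]
  ]
}}

```text
clock: 10.85
eef_pos: [506.0, -49.6, 98.7]
tcp_rot: [3.137, -0.003, 1.297]
contact_force: [9.6, 6.1, -6.2]
opening: 0.501
```

```bash
python3 s.py
```

```text
10.85 [506.  -49.6  98.7] [ 3.1370e+00 -2.5000e-03  1.2972e+00] q6 0.17 F [ 9.58  6.09 -6.24] T [ 1.164 -1.07   0.113] op 42.8
```

>>> {"method": "servo_tool", "body": {
  "rows": [
    [34, [0.5, 0.8, 0], [0, 0, 1]],
    [34, [0.5, 0.7, 0], [0, 0, 1]],
    [34, [0.4, 0.4, 0], [0, 0, 1]],
    [34, [0, 0, 0], [0, 0, 1]]
  ]
}}

```text
clock: 11.35
eef_pos: [506.2, -49.6, 98.6]
tcp_rot: [3.14, -0.001, 1.227]
contact_force: [2.7, 2.8, 4.5]
opening: 0.503
```

```bash
python3 s.py
```

```text
11.35 [506.2 -49.6  98.6] [ 3.1403e+00 -5.0000e-04  1.2273e+00] q6 0.243 F [2.66 2.78 4.46] T [ 0.461 -0.356  0.133] op 43.0
```

>>> {"method": "servo_tool", "body": {
  "rows": [
    [34, [0, 0, 0], [0, 0, 1]],
    [34, [0, 0, 0], [0, 0, 1]],
    [34, [0, 0, 0], [0, 0, 1]],
    [34, [0, 0, 0], [0, 0, 1]]
  ]
}}

```text
clock: 11.85
eef_pos: [506.4, -49.7, 98.6]
tcp_rot: [3.14, -0.001, 1.157]
contact_force: [4.8, 2.2, 4.4]
opening: 0.5
```

```bash
python3 s.py
```

```text
11.85 [506.4 -49.7  98.6] [ 3.1400e+00 -7.0000e-04  1.1573e+00] q6 0.312 F [4.8  2.19 4.43] T [ 0.464 -0.572  0.132] op 42.7
```

>>> {"method": "servo_tool", "body": {
  "rows": [
    [34, [0, 0, 0], [0, 0, 1]],
    [34, [0, 0, 0], [0, 0, 1]]
  ]
}}

```text
clock: 12.1
eef_pos: [506.5, -49.7, 98.6]
tcp_rot: [3.14, -0.001, 1.122]
contact_force: [5.0, 2.5, 3.5]
opening: 0.5
```

```bash
python3 s.py
```

```text
12.1 [506.5 -49.7  98.6] [ 3.1398e+00 -8.0000e-04  1.1224e+00] q6 0.347 F [5.01 2.52 3.46] T [ 0.452 -0.557  0.144] op 42.7
```

>>> {"method": "servo_tool", "body": {
  "rows": [
    [34, [0, 0, 0], [0, 0, 1]],
    [34, [0, 0, 0], [0, 0, 1]],
    [34, [0, 0, 0], [0, 0, 1]]
  ]
}}

```text
clock: 12.48
eef_pos: [506.6, -49.7, 98.6]
tcp_rot: [3.14, -0.001, 1.07]
contact_force: [6.1, 1.3, 2.9]
opening: 0.501
```

```bash
python3 s.py
```

```text
12.475 [506.6 -49.7  98.6] [ 3.1397e+00 -9.0000e-04  1.0701e+00] q6 0.4 F [6.11 1.31 2.94] T [ 0.413 -0.702  0.115] op 42.8
```

>>> {"method": "servo_tool", "body": {
  "rows": [
    [34, [0, 0, 0], [0, 0, 1]],
    [34, [0, 0, 0], [0, 0, 1]],
    [34, [0, 0, 0], [0, 0, 1]]
  ]
}}

```text
clock: 12.85
eef_pos: [506.7, -49.8, 98.7]
tcp_rot: [3.139, -0.001, 1.018]
contact_force: [6.8, 1.8, 3.0]
opening: 0.502
```

```bash
python3 s.py
```

```text
12.85 [506.7 -49.8  98.7] [ 3.1395e+00 -1.0000e-03  1.0177e+00] q6 0.452 F [6.77 1.78 2.95] T [ 0.337 -0.75   0.126] op 42.9
```

>>> {"method": "servo_tool", "body": {
  "rows": [
    [34, [0, 0, 0], [0, 0, 1]],
    [34, [0, 0, 0], [0, 0, 1]],
    [34, [0, 0, 0], [0, 0, 1]]
  ]
}}

```text
clock: 13.22
eef_pos: [506.8, -49.9, 98.6]
tcp_rot: [3.139, -0.001, 0.965]
contact_force: [7.1, 0.6, 3.4]
opening: 0.496
```

```bash
python3 s.py
```

```text
13.225 [506.8 -49.9  98.6] [ 3.1394e+00 -1.2000e-03  9.6540e-01] q6 0.504 F [7.09 0.6  3.42] T [ 0.281 -0.757  0.141] op 42.4
```

>>> {"method": "servo_tool", "body": {
  "rows": [
    [34, [0, 0, 0], [0, 0, 1]],
    [34, [0, 0, 0], [0, 0, 1]],
    [34, [0, 0, 0], [0, 0, 1]]
  ]
}}

```text
clock: 13.6
eef_pos: [506.9, -50.0, 98.7]
tcp_rot: [3.139, -0.001, 0.913]
contact_force: [6.0, 0.6, 1.4]
opening: 0.502
```

```bash
python3 s.py
```

```text
13.6 [506.9 -50.   98.7] [ 3.1391e+00 -1.3000e-03  9.1310e-01] q6 0.557 F [5.95 0.64 1.42] T [ 0.202 -0.819  0.109] op 42.9
```

>>> {"method": "servo_tool", "body": {
  "rows": [
    [34, [0, 0, 0], [0, 0, 1]],
    [34, [0, 0, 0], [0, 0, 1]],
    [34, [0, 0, 0], [0, 0, 1]]
  ]
}}

```text
clock: 13.98
eef_pos: [507.0, -50.0, 98.7]
tcp_rot: [3.139, -0.001, 0.861]
contact_force: [6.9, -0.0, 1.3]
opening: 0.499
```

```bash
python3 s.py; python3 dial.py
```

```text
13.975 [507.  -50.   98.7] [ 3.139e+00 -1.500e-03  8.607e-01] q6 0.609 F [ 6.86 -0.04  1.3 ] T [ 0.213 -0.829  0.13 ] op 42.6
yel 17 [16.2 29.1] r 33.3 ang 4.45
yel 18 [ 34.2 -18. ] r 38.6 ang 2.904
```

>>> {"method": "servo_tool", "body": {
  "rows": [
    [34, [0, 0, 0], [0, 0, 1]],
    [34, [0, 0, 0], [0, 0, 1]],
    [34, [0, 0, 0], [0, 0, 1]]
  ]
}}

```text
clock: 14.4
eef_pos: [507.1, -50.1, 98.7]
tcp_rot: [3.139, -0.002, 0.808]
contact_force: [6.8, -1.5, 0.4]
opening: 0.498
```

```bash
python3 s.py
```

```text
14.4 [507.1 -50.1  98.7] [ 3.1388e+00 -1.7000e-03  8.0840e-01] q6 0.662 F [ 6.79 -1.45  0.45] T [ 0.128 -0.927  0.151] op 42.6
```

>>> {"method": "servo_tool", "body": {
  "rows": [
    [34, [0, 0, 0], [0, 0, 1]],
    [34, [0, 0, 0], [0, 0, 1]],
    [34, [0, 0, 0], [0, 0, 1]]
  ]
}}

```text
clock: 14.78
eef_pos: [507.2, -50.2, 98.7]
tcp_rot: [3.139, -0.002, 0.756]
contact_force: [7.1, -1.5, 0.6]
opening: 0.499
```

```bash
python3 s.py
```

```text
14.775 [507.2 -50.2  98.7] [ 3.1387e+00 -1.9000e-03  7.5610e-01] q6 0.714 F [ 7.14 -1.47  0.55] T [ 0.014 -0.995  0.16 ] op 42.6
```

>>> {"method": "servo_tool", "body": {
  "rows": [
    [34, [0, 0, 0], [0, 0, 1]],
    [34, [0, 0, 0], [0, 0, 1]]
  ]
}}

```text
clock: 15.02
eef_pos: [507.2, -50.2, 98.7]
tcp_rot: [3.139, -0.002, 0.721]
contact_force: [7.5, -1.0, -0.6]
opening: 0.507
```

```bash
python3 s.py
```

```text
15.025 [507.2 -50.2  98.7] [ 3.1386e+00 -1.9000e-03  7.2150e-01] q6 0.749 F [ 7.53 -1.02 -0.56] T [-0.041 -1.037  0.34 ] op 43.3
```

>>> {"method": "servo_tool", "body": {
  "rows": [
    [34, [0, 0, 0], [0, 0, 0.6]],
    [34, [0, 0, 0], [0, 0, 0]]
  ]
}}

```text
clock: 15.28
eef_pos: [507.2, -50.2, 98.7]
tcp_rot: [3.139, -0.002, 0.711]
contact_force: [8.3, -1.3, 1.0]
opening: 0.502
```

```bash
python3 s.py; python3 dial.py
```

```text
15.275 [507.2 -50.2  98.7] [ 3.1386e+00 -2.0000e-03  7.1140e-01] q6 0.759 F [ 8.25 -1.34  1.04] T [-0.091 -1.057  0.216] op 42.9
yel 19 [21.8 28.6] r 35.9 ang 4.308
yel 15 [ 31.1 -22.5] r 38.4 ang 2.763
```

>>> {"method": "servo_tool", "body": {
  "rows": [
    [34, [0, 0, 0], [0, 0, 0.8]]
  ]
}}

```text
clock: 15.45
eef_pos: [507.3, -50.3, 98.7]
tcp_rot: [3.139, -0.002, 0.698]
contact_force: [8.5, -1.4, -0.3]
opening: 0.502
```

```bash
python3 s.py
```

```text
15.45 [507.3 -50.3  98.7] [ 3.1385e+00 -2.0000e-03  6.9760e-01] q6 0.773 F [ 8.49 -1.35 -0.26] T [-0.095 -1.187  0.42 ] op 42.9
```

>>> {"method": "servo_tool", "body": {
  "rows": [
    [34, [0, 0, 0], [0, 0, 0]]
  ]
}}

```text
clock: 15.58
eef_pos: [507.3, -50.3, 98.7]
tcp_rot: [3.138, -0.002, 0.698]
contact_force: [7.6, -1.1, 0.4]
opening: 0.5
```

```bash
python3 s.py
```

```text
15.575 [507.3 -50.3  98.7] [ 3.1385e+00 -2.1000e-03  6.9750e-01] q6 0.773 F [ 7.57 -1.09  0.41] T [-0.081 -1.041  0.24 ] op 42.7
```

>>> {"method": "servo_tool", "body": {
  "rows": [
    [34, [0.7, 0.8, 0], [0, 0, 0]],
    [34, [0.7, 0.8, 0], [0, 0, 0]],
    [34, [0, 0, 0], [0, 0, 0]]
  ]
}}

```text
clock: 15.95
eef_pos: [507.4, -50.3, 98.6]
tcp_rot: [3.142, 0.001, 0.698]
contact_force: [-0.0, 0.2, 9.0]
opening: 0.503
```

```bash
python3 s.py
```

```text
15.95 [507.4 -50.3  98.6] [3.1415e+00 7.0000e-04 6.9760e-01] q6 0.772 F [-0.05  0.24  9.  ] T [-0.09   0.027  0.241] op 42.9
```

>>> {"method": "servo_tool", "body": {
  "rows": [
    [64, [0, 0, 0], [0, 0, 0]],
    [64, [0, 0, 0], [0, 0, 0]],
    [64, [0, 0, 0], [0, 0, 0]],
    [64, [0, 0, 0], [0, 0, 0]]
  ]
}}

```text
clock: 16.45
eef_pos: [507.4, -50.0, 98.1]
tcp_rot: [-3.141, 0.0, 0.698]
contact_force: [0.3, -0.1, -0.1]
opening: 0.753
```

```bash
python3 s.py; python3 dial.py
```

```text
16.45 [507.4 -50.   98.1] [-3.1412e+00  3.0000e-04  6.9770e-01] q6 0.772 F [ 0.3  -0.1  -0.05] T [-0.009  0.009 -0.008] op 64.3
yel 16 [-54.8  14. ] r 56.5 ang 6.28
yel 15 [19.6 27.6] r 33.9 ang 4.341
yel 14 [ 33.7 -22.7] r 40.6 ang 2.795
```

>>> {"method": "servo_tool", "body": {
  "rows": [
    [64, [0, 0, -15], [0, 0, 0]],
    [64, [0, 0, -25], [0, 0, 0]],
    [64, [0, 0, -25], [0, 0, -9]],
    [30, [0, 0, 0], [0, 0, -9]],
    [10, [0, 0, 0], [0, 0, -9]],
    [0, [0, 0, 0], [0, 0, -9]],
    [0, [45, -1, 0], [0, 0, 0]],
    [0, [45, -1, 0], [0, 0, 0]]
  ]
}}

```text
clock: 17.5
eef_pos: [528.1, 38.5, 164.6]
tcp_rot: [3.14, -0.0, 1.325]
contact_force: [1.2, 0.3, -0.1]
opening: 0.004
```

>>> {"method": "servo_tool", "body": {
  "rows": [
    [0, [48, -1, 0], [0, 0, 0]],
    [0, [48, -1, 0], [0, 0, 0]],
    [0, [0, 0, 0], [0, 0, 0]],
    [0, [0, 0, 0], [0, 0, 0]]
  ]
}}

```text
clock: 18.0
eef_pos: [548.6, 131.2, 163.8]
tcp_rot: [3.142, 0.0, 1.327]
contact_force: [0.0, -0.3, -0.7]
opening: -0.004
```

```bash
python3 s.py; python3 - <<'E'
from h import *
a=grab_frame("scene")
cv2.imwrite("pics/c3.png",cv2.resize(a[150:250,230:370],None,fx=5.5,fy=5.5,interpolation=cv2.INTER_CUBIC))
print([(d["conf"],c2w("scene",d["centre"]).round(1)) for d in boxes_of("scene","bolt_handle")])
e=sense()["eef_pos"]; print("tcp px crop",(w2px("scene",e)-[230,150])*5.5)
for nm,im in(("scene0",cv2.imread("pics/scene0.png")),("now",a)):
    hsv=cv2.cvtColor(im,cv2.COLOR_BGR2HSV).astype(int); m=((hsv[...,0]<8)|(hsv[...,0]>172))&(hsv[...,1]>120)
    mm=np.zeros(m.shape,np.uint8); mm[185:215,315:345]=m[185:215,315:345]; v,u=np.nonzero(mm)
    print(nm,len(u),u.mean(),v.mean(),px2w("scene",u.mean(),v.mean(),101).round(1))
im=cv2.imread("pics/top0.png");hsv=cv2.cvtColor(im,cv2.COLOR_BGR2HSV).astype(int); m=((hsv[...,0]<8)|(hsv[...,0]>172))&(hsv[...,1]>120)
mm=np.zeros(m.shape,np.uint8); mm[185:215,300:330]=m[185:215,300:330]; v,u=np.nonzero(mm); print("top",len(u),px2w("top",u.mean(),v.mean(),115).round(1))
E
python3 dial.py
```

```text
18.0 [548.6 131.2 163.8] [3.1415e+00 4.0000e-04 1.3269e+00] q6 0.476 F [ 0.04 -0.35 -0.68] T [-0.02   0.028 -0.01 ] op -0.3
[(0.62, array([551.6, 102.8, 112.7]))]
tcp px crop [597.12421716 204.49000299]
scene0 51 328.2549019607843 198.54901960784315 [540.2 102.6 101. ]
now 55 328.3090909090909 199.05454545454546 [542.1 102.4 101. ]
top 55 [542.3 105.1 115. ]
red 8 [-16.2 -32.6] r 36.4 ang 1.357
yel 11 [-54.9  12.7] r 56.4 ang 0.019
yel 21 [20.7 27.7] r 34.6 ang 4.318
yel 18 [ 31.9 -21.2] r 38.3 ang 2.802
```

View pics/c3.png

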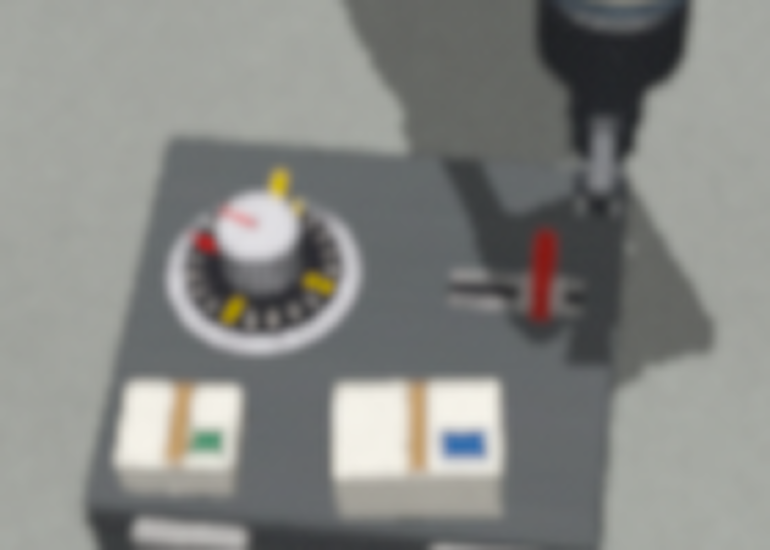

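The picture shows the dial free, its red mark at crop (206,243) (number about 4), the bolt handle at (543,275), and the closed fingertips behind it at (598,205). Descending behind the handle.

>>> {"method": "servo_tool", "body": {
  "rows": [
    [0, [0, 0, 25], [0, 0, 0]],
    [0, [0, 0, 25], [0, 0, 0]],
    [0, [0, 0, 12], [0, 0, 0]],
    [0, [0, 0, 6], [0, 0, 0]],
    [0, [0, 0, 0], [0, 0, 0]]
  ]
}}

```text
clock: 18.77
eef_pos: [549.0, 131.3, 95.5]
tcp_rot: [3.142, -0.0, 1.326]
contact_force: [-0.4, 1.2, 1.1]
opening: -0.002
```

>>> {"method": "servo_tool", "body": {
  "rows": [
    [0, [-2, 0, 0], [0, 0, 0]],
    [0, [-2, 0, 0], [0, 0, 0]],
    [0, [-2, 0, 0], [0, 0, 0]],
    [0, [-1, 0, 0], [0, 0, 0]],
    [0, [-1, 0, 0], [0, 0, 0]]
  ]
}}

```text
clock: 19.4
eef_pos: [546.9, 123.6, 95.3]
tcp_rot: [3.142, -0.0, 1.326]
contact_force: [-0.0, -0.3, 1.2]
opening: 0.0
```

>>> {"method": "servo_tool", "body": {
  "rows": [
    [0, [-1, 0, 0], [0, 0, 0]],
    [0, [-1, 0, 0], [0, 0, 0]],
    [0, [-1, 0, 0], [0, 0, 0]],
    [0, [-1, 0, 0], [0, 0, 0]]
  ]
}}

```text
clock: 19.9
eef_pos: [546.0, 120.0, 95.3]
tcp_rot: [3.142, -0.0, 1.326]
contact_force: [0.4, 2.7, -0.4]
opening: 0.005
```

>>> {"method": "servo_tool", "body": {
  "rows": [
    [0, [-1, 0, 0], [0, 0, 0]],
    [0, [-1, 0, 0], [0, 0, 0]],
    [0, [-1, 0, 0], [0, 0, 0]]
  ]
}}

```text
clock: 20.27
eef_pos: [545.2, 116.9, 95.3]
tcp_rot: [3.142, -0.0, 1.326]
contact_force: [1.2, 2.4, -0.6]
opening: -0.001
```

>>> {"method": "servo_tool", "body": {
  "rows": [
    [0, [-1, 0, 0], [0, 0, 0]],
    [0, [-1, 0, 0], [0, 0, 0]]
  ]
}}

```text
clock: 20.52
eef_pos: [544.7, 114.9, 95.3]
tcp_rot: [-3.142, -0.0, 1.326]
contact_force: [0.6, 3.0, -0.8]
opening: -0.002
```

>>> {"method": "servo_tool", "body": {
  "rows": [
    [0, [-1, 0, 0], [0, 0, 0]],
    [0, [-1, 0, 0], [0, 0, 0]],
    [0, [-1, 0, 0], [0, 0, 0]]
  ]
}}

```text
clock: 20.9
eef_pos: [543.9, 112.0, 95.3]
tcp_rot: [-3.142, 0.0, 1.326]
contact_force: [-0.2, 2.6, -1.3]
opening: -0.001
```

>>> {"method": "servo_tool", "body": {
  "rows": [
    [0, [-1.5, 0, 0], [0, 0, 0]],
    [0, [-1.5, 0, 0], [0, 0, 0]],
    [0, [-1.5, 0, 0], [0, 0, 0]]
  ]
}}

```text
clock: 21.28
eef_pos: [542.8, 107.6, 95.3]
tcp_rot: [-3.141, 0.0, 1.326]
contact_force: [-0.1, 2.6, -0.0]
opening: -0.001
```

>>> {"method": "servo_tool", "body": {
  "rows": [
    [0, [-2, 0, 0], [0, 0, 0]],
    [0, [-2, 0, 0], [0, 0, 0]],
    [0, [-2, 0, 0], [0, 0, 0]],
    [0, [-2, 0, 0], [0, 0, 0]],
    [0, [-1, 0, 0], [0, 0, 0]],
    [0, [-1, 0, 0], [0, 0, 0]]
  ]
}}

```text
clock: 22.02
eef_pos: [540.4, 97.9, 95.3]
tcp_rot: [-3.141, 0.0, 1.326]
contact_force: [-0.2, 4.4, -0.4]
opening: 0.0
```

>>> {"method": "servo_tool", "body": {
  "rows": [
    [0, [-1, 0, 0], [0, 0, 0]],
    [0, [-1, 0, 0], [0, 0, 0]],
    [0, [-1, 0, 0], [0, 0, 0]]
  ]
}}

```text
clock: 22.4
eef_pos: [539.7, 95.0, 95.3]
tcp_rot: [-3.141, 0.0, 1.326]
contact_force: [-1.1, 1.3, -0.4]
opening: 0.0
```

>>> {"method": "servo_tool", "body": {
  "rows": [
    [0, [-1, 0, 0], [0, 0, 0]],
    [0, [-1, 0, 0], [0, 0, 0]]
  ]
}}

```text
clock: 22.65
eef_pos: [539.2, 93.1, 95.3]
tcp_rot: [-3.142, 0.0, 1.326]
contact_force: [-1.1, 2.5, -0.4]
opening: -0.001
```

>>> {"method": "servo_tool", "body": {
  "rows": [
    [0, [-1, 0, 0], [0, 0, 0]],
    [0, [-1, 0, 0], [0, 0, 0]]
  ]
}}

```text
clock: 22.9
eef_pos: [538.8, 91.2, 95.3]
tcp_rot: [3.142, -0.0, 1.326]
contact_force: [-0.3, 6.1, 0.1]
opening: 0.002
```

```bash
python3 s.py
```

```text
22.9 [538.8  91.2  95.3] [ 3.1415e+00 -1.0000e-04  1.3261e+00] q6 0.409 F [-0.3   6.09  0.09] T [ 1.108  0.067 -0.018] op 0.2
```

>>> {"method": "servo_tool", "body": {
  "rows": [
    [0, [-1, 0, 0], [0, 0, 0]],
    [0, [0, 0, 0], [0, 0, 0]]
  ]
}}

```text
clock: 23.15
eef_pos: [538.8, 91.2, 95.3]
tcp_rot: [3.141, -0.002, 1.326]
contact_force: [-0.9, 8.8, -2.0]
opening: -0.0
```

>>> {"method": "servo_tool", "body": {
  "rows": [
    [0, [-1, 0, 0], [0, 0, 0]],
    [0, [0, 0, 0], [0, 0, 0]]
  ]
}}

```text
clock: 23.4
eef_pos: [538.8, 91.1, 95.4]
tcp_rot: [3.141, -0.003, 1.325]
contact_force: [1.7, 14.1, -3.0]
opening: 0.0
```

End stop reached (the tip no longer advances and the force is rising). Back off, lift clear, and check.

>>> {"method": "servo_tool", "body": {
  "rows": [
    [0, [3, 0, 0], [0, 0, 0]],
    [0, [6, 0, 0], [0, 0, 0]],
    [0, [8, 0, 0], [0, 0, 0]],
    [0, [0, 0, -25], [0, 0, 0]],
    [0, [0, 0, -40], [0, 0, 0]],
    [0, [0, 0, -40], [0, 0, 0]],
    [0, [30, 0, -30], [0, 0, 0]],
    [0, [30, 0, 0], [0, 0, 0]]
  ]
}}

```text
clock: 24.4
eef_pos: [558.8, 165.1, 233.5]
tcp_rot: [3.137, -0.002, 1.325]
contact_force: [1.0, -0.1, 0.6]
opening: -0.002
```

```bash
python3 s.py; python3 dial.py; python3 - <<'E'
from h import *
a=grab_frame("scene")
cv2.imwrite("pics/c4.png",cv2.resize(a[150:250,230:370],None,fx=5.5,fy=5.5,interpolation=cv2.INTER_CUBIC))
hsv=cv2.cvtColor(a,cv2.COLOR_BGR2HSV).astype(int); m=((hsv[...,0]<8)|(hsv[...,0]>172))&(hsv[...,1]>120)
mm=np.zeros(m.shape,np.uint8); mm[185:215,306:345]=m[185:215,306:345]; v,u=np.nonzero(mm)
p=px2w("scene",u.mean(),v.mean(),101); print(len(u),p,np.linalg.norm(p[:2]-[542.1,102.4]),np.linalg.norm(p[:2]-[540.2,102.6]))
E
```

```text
24.4 [558.8 165.1 233.5] [ 3.1368e+00 -2.5000e-03  1.3254e+00] q6 0.53 F [ 0.96 -0.11  0.64] T [0.003 0.016 0.008] op -0.2
red 9 [-15.9 -32.8] r 36.5 ang 1.365
yel 11 [-54.9  12.7] r 56.4 ang 0.019
yel 21 [20.7 27.7] r 34.6 ang 4.318
yel 18 [ 32.  -21.2] r 38.4 ang 2.803
55 [531.66014259  73.90793794 101.        ] 30.344492469290852 29.935991546518533
```

View pics/c4.png

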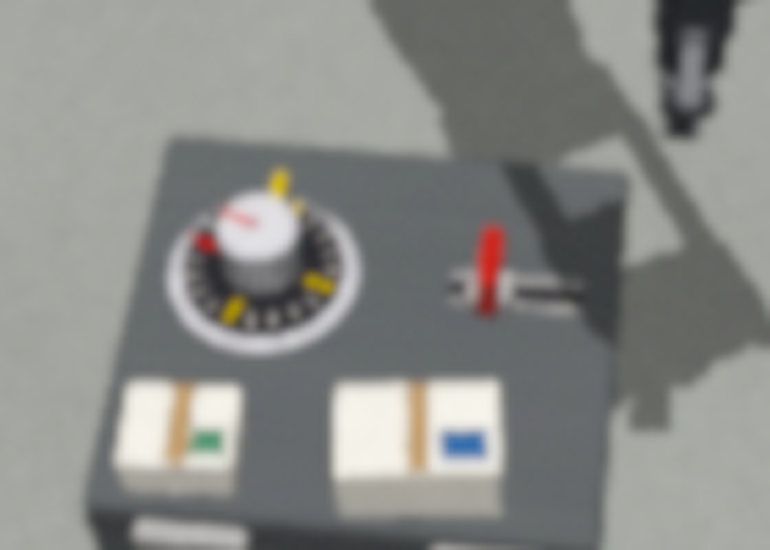

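The handle is now at crop (490,272), about 30 mm nearer the dial. The dial hasn't moved (red mark at 206,243), the boxes are in place and the gripper is clear.

```bash
python3 -c "
from rig import sign_off; print(sign_off())"
```

```text
the job is handed in; nothing more can be done
None
```

The safe is unlocked: the bolt handle is drawn all the way to its end stop. I handed the job in at about 24.5 s.

**Dial:** I turned it right to 6 (camera and wrist angle gave 1.87–1.89 rad) and paused about 1 s. Then I turned it left to 8 (2.51 rad) and paused about 0.9 s. Then I turned it right to the soft stop, near 3.9. There the turning torque rose from about 0.13 to 0.42 N m, so roughly 0.28 N m over friction, below the forcing limit. On letting go, the dial sprang back slightly and stayed put.

**Bolt:** it slid with 1–4 N of resistance. At the end stop I pressed briefly to 14 N before noticing it had stopped, then backed off.

**Last checks:** the camera measured about 30 mm of handle travel. The dial marks had not moved during the slide, and the two boxes on the safe had not moved in the pictures. I did not check the items elsewhere on the counter again. The gripper was clear, with no contact force beyond noise.

**Disagreements:** the resting wrist-torque readings were noisy and biased by up to about 0.17 N m from an off-centre grip. I judged the stop by the rise in torque while moving, and checked against the dial marks that the fingers hadn't slipped. My camera estimates of the dial centre differed from the arm's own position by about 4–5 mm.

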